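Close the chiller's fill neck with its grooved plug and cam levers

TASK

Close the laser chiller's fill neck: push the grooved plug that fits it squarely down into the cam coupler, past the rubber lip, until you feel it press on the springy gasket, then swing the two cam levers down together until both are fully home against the coupler and the plug is locked. Work with a light hand so that neither the gasket, the coupler nor its levers are overloaded, and leave the other things on the bench where they are.

Things in the scene. Friction and masses are not known exactly. Their poses are not given: they have to be found in the camera images.
- plug: Plain aluminium grooved plug (blanked male cam adapter), the smaller of two: 51 mm tall, 0.09 to 0.18 kg, standing nose down, loose. Origin: centre of the flat nose face; z up its axis. From the nose up: chamfer (29.4 mm across, 31.8 from 4 mm up), land to 15 mm, cam groove 15 to 30 mm (22 mm across its floor), shoulder 31.8 mm to 37 mm, knurled grip 35 mm across from 37 to 51 mm.
- plug_grip (a point): Centre of the plug's knurled grip (35 mm across, 14 mm tall), on the axis 44 mm above the nose face, 7 mm below the flat top. Home in the coupler, its top is 28 mm above the lever pins and the grip's underside only 3 to 5 mm above the rim: fingers reaching lower would strike the rim, so hold the plug by the top of its grip.
- coupler: Aluminium cam coupler, mouth up, fixed by a nipple on the chiller's lid. Origin: on the bore's axis at the height of the lever pins, 75 mm above the lid; z up; cam_left is on its +y side, cam_right on -y, x runs along the pins. Bore 33.4 mm, outside 41 mm (ears round the pins reach 27 mm from the axis), body to 30 mm below the origin, hex and nipple under it.
- mouth: The coupler's mouth ring. Origin: centre of its flat rim, 10 mm above the pins. Square-edged bore 33.4 mm: the plug enters only within about 2 mm of the axis, and one reading is no better than that. Inside, a rubber lip holds the plug up with its nose about 24 to 30 mm below the rim until it is pushed past (8 to 15 N). Left there, the cams jam on it. The rim bears 20 N.
- gasket: Black rubber gasket ring (33 mm across) at the bottom of the bore. Origin: centre of its upper face, 21.9 mm below the pins when free. Springy: 4 N to start, then 6 N/mm. Press the plug on it with 10 to 20 N at the wrist (lip drag included); over 25 N harms it. Let go, the plug may rise 2 mm, which the cams still catch; closed, they hold it 0.5 to 2 mm below the free face.
- cam_left (a joint): Angle (rad) of the steel cam lever on the coupler's +y side, growing as it swings out and down: 0 raised 50 deg, 0.87 level, 2.44 fully home, hanging straight down (stop). Pin 19.5 mm from the bore's axis. Stays where left; 5 to 15 N at the bar moves it, the cam bites from 1.4 on; a 20 N grip across both bars closes them, 30 N overloads them. Bar's outer face: 9.5 mm outside the pin.
- cam_right (a joint): The same angle of the mirrored lever on the coupler's -y side.
- cam_left_eye (a point): Centre of the round eye (17 mm across, 5 mm thick) that ends the left lever, 46 mm from the pin along the bar and 7 mm outside the pin's line; the bar is 14 mm wide (along the pin) and 5 mm thick. Raised, it stands up to 48 mm above the pins; home, it is 46 mm below them and 26.5 mm from the bore's axis.
- cam_right_eye (a point): The same point on the right lever.
- chiller: White bench chiller that carries the coupler, fixed, on screw feet set to 0 to 12 mm: body 280 mm deep, 220 mm wide, its lid 130 mm above its origin. Origin under its centre (0 to 12 mm above the bench), front to -x. The coupler's axis is 70 mm in front of its centre; same yaw.
- big_plug: Bystander: a bigger plug of the same shape for another machine, 82 mm tall, 56 mm across its grip, loose. Too big for this coupler. Origin at the centre of its nose face.
- tape_measure: Bystander: orange tape measure lying flat, 68 x 66 x 34 mm, loose. Origin at the centre of its underside.
- tool_cases: Bystander: banded block of clear square tool cases with blue feet, 62 x 47 x 76 mm, loose. Origin at the centre of its underside.
- mouse: Bystander: black computer mouse, 105 x 60 x 30 mm, loose. Origin at the centre of its underside.
There are look-alikes about, which are no part of the job. What is shaped like the plug but blue is not meant.

How it is judged:
On the way, in this order (a step that is already met when the one before it is completed fails the run):
1. the plug is pressed onto the gasket (over 5 N), square in the coupler, with both levers still above level (contact force between plug and gasket above 5 N and z of plug in the frame of coupler below -0.0208 m and horizontal distance between plug and coupler below 0.003 m and angle between the z axis of plug and the z axis of coupler, either way round below 0.06 rad and value of joint each of cam_left, cam_right below 0.87 rad), for 0.2 s.
2. both levers are fully home (value of joint each of cam_left, cam_right above 2.36 rad), for 0.2 s.
At the end, for the whole second after the job is handed in: Both cam levers are within 5 degrees of fully home, the plug is held pressed on the gasket (over 2 N, nose 21.8 to 26.2 mm below the lever pins), within 3 mm of the bore's axis and square to it within 3.4 degrees, at rest and let go (all of step 2 and z of plug in the frame of coupler between -0.0262 and -0.0218 m and contact force between plug and gasket above 2 N and horizontal distance between plug and coupler below 0.003 m and angle between the z axis of plug and the z axis of coupler, either way round below 0.06 rad and linear speed of plug below 0.01 m/s and contact force between the fingers and coupler below 0.1 N); the robot touches nothing.
It fails at once if one lever is swung past where its cam bites hard (25 degrees from home) while the other is still less than 40 degrees below level ((value of joint cam_left above 2.01 rad and value of joint cam_right below 1.57 rad) or (value of joint cam_right above 2.01 rad and value of joint cam_left below 1.57 rad)).
It fails at once if the plug is forced onto the gasket with more than 25 N (contact force between plug and gasket above 25 N).
It fails at once if the plug is forced against the rim or mouth of the coupler with more than 22 N (contact force between plug and mouth above 22 N).
It fails at once if the fingers push on the coupler or its levers with more than 60 N (contact force between the fingers and coupler above 60 N).
It fails at once if a bystander is moved by more than 20 mm (distance of any of big_plug, tape_measure, tool_cases, mouse from where it was at the start of the episode above 0.02 m).
It also fails if it takes over 69 s, if anything falls off the work surface, if the arm or the gripper's body presses on something with over 40 N, if the wrist force passes 120 N, or if a joint passes its speed limit or range.

ROBOT

A 7-joint arm with a two-finger parallel gripper is mounted at the origin on the work surface. World frame = base frame: x ahead of the robot, y to its left, z up, the work surface at z = 0. Lengths are in m, angles in rad, forces in N, time in s.
With the tool pointing down it reaches from about 0.35 to 0.9 m from the base axis. Payload 8.1 kg.
Tool frame: the origin (TCP) lies midway between the tips of the shut fingers; the grasp point (between the pads) lies arm.tcp_to_grasp behind it (arm.tcp_to_grasp is the distance from the TCP to the grasp point, in m); z points along the fingers, y is the line along which they close (so a half turn about z gives the same grasp; the last joint's range is limited). The gripper opens to 92 mm and grips with 3 to 60 N. Pads are 19 mm wide; open, the fingers measure 130 mm over their backs; the gripper's body (75 mm by 190 mm) begins 47 mm behind the grasp point.
Start: joints at [-1.444, 0.434, 0.025, 1.573, -0.012, 1.134, -0.075], TCP at [0.142, 0.609, 0.227] pointing down, gripper open.
Joint ranges: [-2.62, 2.62], [-0.44, 2.09], [-1.27, 1.32], [0.08, 2.57], [-1.32, 4.46], [0.12, 2], [-2.74, 2.74]. Speed limits (rad/s): [2.22, 2.22, 3.01, 3.01, 3.14, 3.14, 3.14].

INTERFACE

Orientations are given as a rotation vector (axis times angle).
In Python, from cell import observe, get_image, arm gives the robot as it stands. The module is installed in compiled form; this text tells all that it offers.
- The arm moves only by the tool drive_tool, never from a script. Its argument "steps" is a list of rows, each a list of 5 numbers: the closure, from 0 (fully open) to 1 (shut), then the shift along the world's x, y, z in mm, then the turn about the world's z in rad. In form: [[hand, x, y, z, roll], ...]. A call has 1 to 20 rows; each row shifts and turns the commanded pose from where the row before left it; what a row does not reach is not made up. A row lasts 1/12 s, in which the tool goes at most 41.7 mm and 7.16 degrees, less where a joint would pass 70% of its speed; a pose out of reach is approached as far as the arm can. A call with a gripper value outside its range is refused whole. The fingers move at their own pace and stop on an object; "grip_force" is the grip in N (left out, the last holds). Time passes only in rows, so rows that do not move let the fingers close. It gives the time, the measured TCP pose, the force, the opening and the grip force at its end, in the units of the state.
- observe(): the state, without advancing time (a new reading comes with each control period).
- get_image(name): name is "side" or "top" or "wrist"; returns a dict with "image" (400x640x3 uint8, red, green, blue), "vfov" (degrees; the focal length in pixels is half the picture's height over the tangent of half this angle, whatever the lens; pixels are square), "cx", "cy" (the principal point, pixels), "xyz" and "attitude" of the camera in the world. Camera axes: x right, y down, z forward; pixel columns grow to the right and rows downward; lengths in m; the calibration is good to about 2 mm. The wrist camera is an equidistant fisheye: a pixel r from the principal point sees the ray r / f radians off the axis. A picture is of the moment at which its call begins. There is no depth.
- arm.sign_off(): hands the job in; it is judged then, once.
The state is a dict: "clock": time; "joints": joint angles; "dq": joint speeds; "joint_efforts": joint torques, N m; "position": TCP position; "ee_rot": TCP orientation; "force": force on the tool from outside, world axes, zero at the start; "ft_torque": the same for the moment, N m; "width": opening from 0.0 (shut) to 1.0 (fully open); "gripper_force": force on a finger pad.
Only numpy, scipy, OpenCV 4.12 (cv2) and the standard library are available. Lean on these libraries where they do the work, as an engineer would, in place of code of your own. Each camera call takes 0.05 s, during which the arm holds its last target. There are 200 camera calls.

## Working session

There is one attempt and no reset: what is moved stays moved. The work goes in short steps, Python scripts to look and compute and a tool call to move; the robot and the scene stay as the last step left them, time stands still between calls to the robot, and variables do not carry over. Pictures are saved under pics/ and viewed, at most 10 in all, crops included, and the job is handed in when it is done.

Besides the shell and the picture viewer there is one more tool, called after "Call:" as a command line: name --pt "numbers of a row" for each row, then --argument value for the rest. drive_tool: Moves the arm, as the interface text tells. Its arguments: {"type":"object","properties":{"steps":{"type":"array"},"grip_force":{"type":"number"}},"required":["steps"]}

```bash
mkdir -p pics; cat > h.py <<'E'
import numpy as np, cv2
from scipy.spatial.transform import Rotation as R
from cell import observe, get_image, arm
def shot(n):
    d=get_image(n); return d
def save(d,f,crop=None,s=1):
    im=d["image"][:,:,::-1]
    if crop: a,b,c,e=crop; im=im[b:e,a:c]
    cv2.imwrite("pics/"+f,cv2.resize(im,None,fx=s,fy=s,interpolation=cv2.INTER_CUBIC))
def rot(d):
    a=np.array(d["attitude"],float)
    return a if a.shape==(3,3) else R.from_rotvec(a).as_matrix()
def ray(d,u,v,fish=False):
    f=200/np.tan(np.radians(d["vfov"]/2)); x,y=u-d["cx"],v-d["cy"]
    if fish:
        r=np.hypot(x,y)+1e-9; t=r/f; c=np.array([np.sin(t)*x/r,np.sin(t)*y/r,np.cos(t)])
    else: c=np.array([x/f,y/f,1.])
    return np.array(d["xyz"],float),rot(d)@(c/np.linalg.norm(c))
def onz(d,u,v,z,fish=False):
    o,r=ray(d,u,v,fish); return o+r*(z-o[2])/r[2]
def meet(a,b):
    (o,r),(p,s)=a,b
    t=np.linalg.lstsq(np.c_[r,-s],p-o,rcond=None)[0]; x,y=o+r*t[0],p+s*t[1]
    return (x+y)/2,np.linalg.norm(x-y)
E
python3 - <<'E'
from h import *
o=observe(); print(o, arm.tcp_to_grasp)
ims=[]
for n in("side","top","wrist"):
    d=shot(n); print(n,d["vfov"],d["cx"],d["cy"],d["xyz"],d["attitude"]); save(d,n+"0.png")
E
```

```text
{'clock': 0.0, 'joints': array([-1.44360977,  0.43517995,  0.02499673,  1.57409765, -0.01159893,
        1.13401099, -0.07510129]), 'dq': array([ 4.62500284e-04,  6.01470320e-04,  5.24011090e-04,  4.61457351e-05,
        1.70564493e-04,  1.89387414e-04, -1.64365235e-03]), 'joint_efforts': array([-1.33050980e-03, -6.67875338e+01,  9.84282866e-01, -3.14446628e+01,
       -6.05518674e-02,  4.33503720e-02,  1.62676165e-04]), 'position': array([0.14230872, 0.60805394, 0.22597178]), 'ee_rot': array([-3.60294950e-01, -3.12083581e+00,  2.43570821e-03]), 'force': array([ 0.45627117,  0.34187665, -0.60854242]), 'ft_torque': array([0.01591797, 0.05610211, 0.01669018]), 'gripper_force': 0.0, 'width': 0.9969826942841479} 0.0188
side 42.40581453635079 315.3978611352825 193.46023638810132 [ 0.00735378 -0.61599422  1.17814734] [-2.33242947  0.8660657  -0.29498508]
top 46.5126186076387 323.31707935184755 205.31944847769452 [ 0.22019935 -0.00742586  1.66505222] [-2.20028865  2.01634828 -0.20738068]
wrist 65.70646984690485 324.52387463059597 199.1497512780092 [0.07363993 0.62494992 0.38335397] [2.2884282  1.81672036 0.24208442]
```

View pics/side0.png

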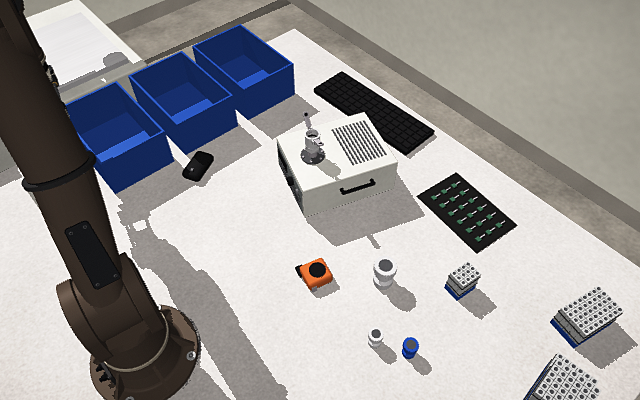

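View pics/top0.png

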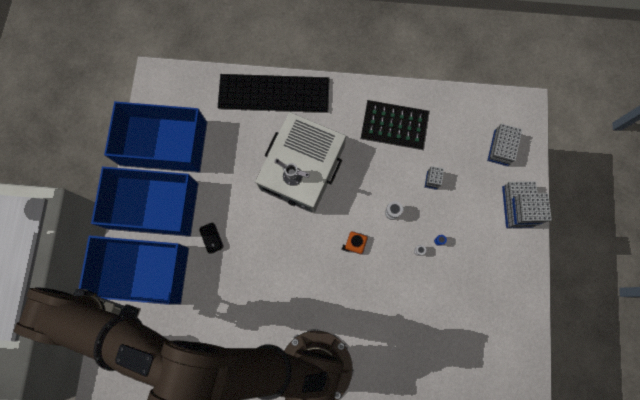

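Three plug shapes: silver small at side (376,337)/top (420,251), blue one at (410,347)/(440,240), and the big silver at (385,271)/(394,211). The small silver one fits (smaller of two, plain aluminium). I'll confirm it in a crop and measure it along with the coupler.

```bash
python3 - <<'E'
from h import *
s=shot("side"); t=shot("top")
def c(d,a,b,w,h,k):return cv2.resize(d["image"][b:b+h,a:a+w,::-1],(w*k,h*k),interpolation=cv2.INTER_CUBIC)
A=np.hstack([c(s,355,315,75,55,5),c(s,275,100,75,55,5)]);B=np.hstack([c(t,395,225,75,55,5),c(t,255,145,75,55,5)])
cv2.imwrite("pics/c1.png",np.vstack([A,B]))
print("plug",meet(ray(s,376,337),ray(t,420.5,251)))
print("coupler",meet(ray(s,311,140),ray(t,291,173)))
print("big",meet(ray(s,385,267),ray(t,394,211)))
print("bluplug",meet(ray(s,410,342),ray(t,441,240)))
E
```

```text
plug (array([ 0.42284204, -0.33147673,  0.04376845]), np.float64(0.0013376934211935193))
coupler (array([0.62143149, 0.1317446 , 0.20072505]), np.float64(0.002247578530020684))
big (array([ 0.5503968 , -0.22708669,  0.08206768]), np.float64(0.004966115476917166))
bluplug (array([ 0.4638725 , -0.39552979,  0.06716752]), np.float64(0.0008091089473728542))
```

View pics/c1.png

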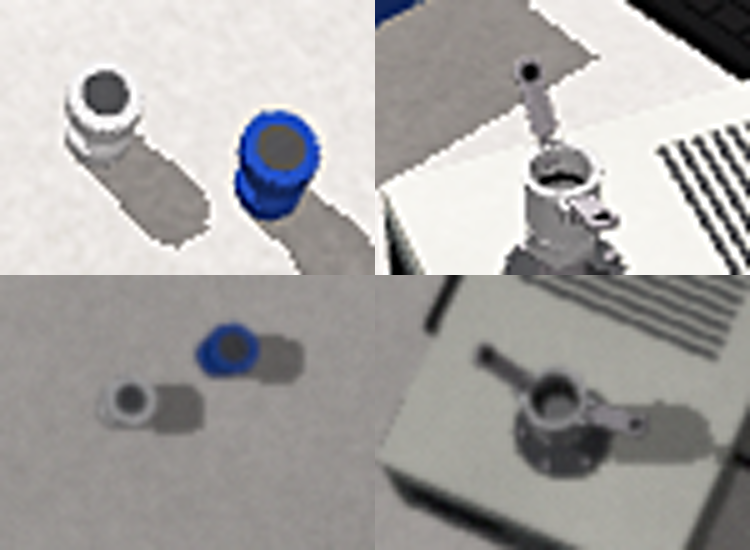

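Crop confirms: the small silver plug (side top face 376,333; top view 421,250) is the one; the blue one beside it is not. Coupler mouth at side (312.6,134), top (290.6,169); levers both raised, eyes at side (306,114)/(320.6,143).

```bash
python3 - <<'E'
from h import *
s=shot("side"); t=shot("top")
def m(n,a,b): p,e=meet(ray(s,*a),ray(t,*b)); print(n,p.round(4),round(e,4)); return p
p=m("plugtop",(376,333.4),(421.2,249.6))
print(onz(s,376,333.4,.051).round(4),onz(t,421.2,249.6,.051).round(4))
c=m("rim",(312.6,134),(290.6,169.4))
l=m("eyeA",(306,114.2),(277.2,161)); r=m("eyeB",(320.6,143.4),(307.2,174.8))
d=l-r; print("yaw of +y", np.arctan2(d[1],d[0]), "coupler yaw",np.arctan2(d[1],d[0])-np.pi/2, np.hypot(*d[:2]))
Rm=R.from_rotvec(observe()["ee_rot"]).as_matrix(); print("tool y",Rm[:,1], np.arctan2(Rm[1,1],Rm[0,1]))
E
```

```text
plugtop [ 0.4246 -0.3298  0.0592] 0.0016
[ 0.4269 -0.3274  0.051 ] [ 0.4264 -0.3319  0.051 ]
rim [0.6284 0.1327 0.2178] 0.0018
eyeA [0.6426 0.1749 0.2503] 0.0007
eyeB [0.6086 0.0767 0.2394] 0.0003
yaw of +y 1.237471066500818 coupler yaw -0.3333252602940786 0.10388439259157975
tool y [ 2.27884586e-01  9.73688106e-01 -2.96530953e-04] 1.340891766640958
```

Call:
drive_tool --pt "0.2 20 -20 25 0" --pt "0.2 24 -28 12 -0.12" --pt "0.2 24 -28 12 -0.12" --pt "0.2 24 -28 12 -0.12" --pt "0.2 24 -28 12 -0.12" --pt "0.2 24 -28 12 -0.12" --pt "0.2 24 -28 12 -0.12" --pt "0.2 24 -28 12 -0.12" --pt "0.2 24 -28 12 -0.12" --pt "0.2 24 -28 12 -0.12" --pt "0.2 24 -28 12 -0.12" --pt "0.2 4 -38 0 -0.12" --pt "0.2 2 -38 0 -0.12" --pt "0.2 2 -38 0 -0.12" --pt "0.2 2 -38 0 -0.11" --pt "0.2 2 -38 0 0" --pt "0.2 2 -38 0 0" --pt "0.2 0 -38 0 0" --pt "0.2 0 -38 0 0" --pt "0.2 0 -38 0 0" --grip_force 15

```text
clock: 2.02
position: [0.4159, -0.0354, 0.3719]
ee_rot: [-2.555, -1.827, -0.002]
force: [1.7, 0.4, 0.1]
width: 0.799
gripper_force: 0.0
```

Call:
drive_tool --pt "0.2 2 -37 -15 0" --pt "0.2 1 -37 -15 0" --pt "0.2 1 -37 -15 0" --pt "0.2 1 -37 -15 0" --pt "0.2 1 -37 -20 0" --pt "0.2 1 -37 -20 0" --pt "0.2 1 -37 -20 0" --pt "0.2 2 -32 -20 0" --pt "0.2 0 0 -30 0" --pt "0.2 0 0 -30 0" --pt "0.2 0 0 0 0" --pt "0.2 0 0 0 0"

```text
clock: 3.02
position: [0.4255, -0.3229, 0.1718]
ee_rot: [-2.554, -1.825, 0.002]
force: [-0.2, -0.2, 0.7]
width: 0.803
gripper_force: 0.0
```

```bash
python3 - <<'E'
from h import *
d=shot("wrist"); o=observe(); print(o["position"],d["xyz"])
save(d,"w1.png"); print(onz(d,320,200,.051,True))
E
```

```text
[ 0.42653659 -0.32344097  0.17322987] [ 0.44915073 -0.25562171  0.32917403]
[ 0.41959014 -0.32666663  0.051     ]
```

View pics/w1.png

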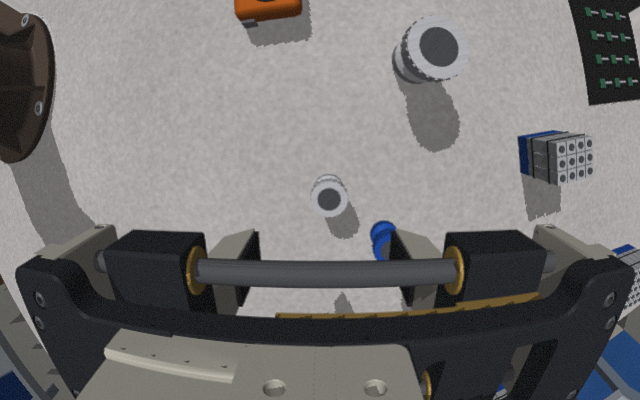

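Wrist view: the plug's top disc is at (329,199), between the fingers' lines; the blue one is partly hidden behind the right finger at (383,240).

```bash
python3 - <<'E'
from h import *
d=shot("wrist"); print(onz(d,329,199,.051,True), observe()["position"])
s=shot("side"); im=s["image"]
# dark top disc in side & wrist
for n,dd,f,(u,v) in (("side",s,False,(376,333)),("wrist",d,True,(329,199))):
    g=cv2.cvtColor(dd["image"],cv2.COLOR_RGB2GRAY); m=(g<130).astype(np.uint8)
    k,lab,st,ce=cv2.connectedComponentsWithStats(m); i=lab[v,u]; print(n,i,st[i],ce[i],onz(dd,*ce[i],.051,f))
E
```

```text
[ 0.42902187 -0.32953693  0.051     ] [ 0.42714712 -0.3237067   0.17397093]
side 220 [372 329   9   9  63] [375.76190476 333.19047619] [ 0.42689274 -0.32667038  0.051     ]
wrist 30 [316 187  23  23 415] [327.09879518 198.33253012] [ 0.42754489 -0.32835058  0.051     ]
```

Call:
drive_tool --pt "0.3 0.5 -5 -30 0" --pt "0.3 0 0 -35 0" --pt "0.3 0 0 -35 0" --pt "0.3 0 0 -25 0" --pt "0.3 0 0 -8 0" --pt "0.3 0 0 0 0" --pt "0.7 0 0 0 0" --pt "0.7 0 0 0 0" --pt "0.7 0 0 0 0" --pt "0.7 0 0 0 0" --pt "0.7 0 0 0 0" --pt "0.7 0 0 0 0" --grip_force 15

```text
clock: 4.17
position: [0.4275, -0.3286, 0.0401]
ee_rot: [2.554, 1.827, 0.001]
force: [-0.2, 1.5, 7.2]
width: 0.377
gripper_force: 15.0
```

Call:
drive_tool --pt "0.7 0 0 0 0" --pt "0.7 0 0 20 0" --pt "0.7 0 0 36 0" --pt "0.7 0 0 36 0" --pt "0.7 0 0 36 0" --pt "0.7 0 0 36 0" --pt "0.7 15 33 15 0" --pt "0.7 15 33 15 0" --pt "0.7 15 33 15 0" --pt "0.7 15 33 15 0" --pt "0.7 15 33 15 0" --pt "0.7 15 33 15 0" --pt "0.7 15 33 15 0" --pt "0.7 15 33 15 0" --pt "0.7 15 33 15 0" --pt "0.7 15 33 15 0" --pt "0.7 15 33 6 0" --pt "0.7 13 31 0 0" --pt "0.7 0 0 0 0" --pt "0.7 0 0 0 0" --grip_force 45

```text
clock: 5.83
position: [0.6049, 0.0683, 0.3582]
ee_rot: [-2.551, -1.833, 0.003]
force: [0.4, -1.2, -1.7]
width: 0.368
gripper_force: 45.0
```

```bash
python3 - <<'E'
from h import *
d=shot("wrist"); o=observe(); print(o["position"],o["force"],o["width"],d["xyz"])
save(d,"w2.png"); f=200/np.tan(np.radians(d["vfov"]/2))
def proj(d,p):
    c=rot(d).T@(np.array(p)-d["xyz"]); t=np.arctan2(np.hypot(c[0],c[1]),c[2]); q=c[:2]/np.hypot(c[0],c[1])
    return q*t*f+[d["cx"],d["cy"]]
print(proj(d,[.6284,.1327,.2178]))
E
```

```text
[0.60455749 0.06598072 0.35868521] [-1.25844857 -0.53316721 -1.18229782] 0.36704267051261763 [0.62807879 0.13606233 0.51549271]
[326.35573034 119.30102919]
```

View pics/w2.png

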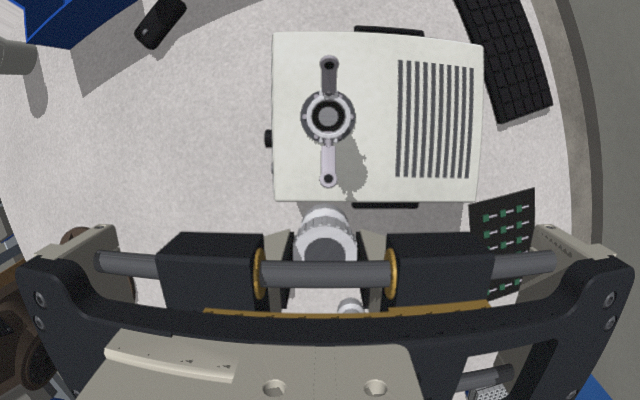

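Wrist view: plug held at (326,240); mouth ring centred near (328,117), lever eyes at (329,65) and (328,178).

```bash
python3 - <<'E'
from h import *
d=shot("wrist"); g=cv2.cvtColor(d["image"],cv2.COLOR_RGB2GRAY)
c=g[85:150,295:362]; c=cv2.resize(c,None,fx=8,fy=8,interpolation=cv2.INTER_CUBIC); cv2.imwrite("pics/m.png",c)
for lo,hi in((8,20),(18,30)):
    h=cv2.HoughCircles(cv2.GaussianBlur(c,(0,0),5),cv2.HOUGH_GRADIENT,1.5,40,param1=60,param2=25,minRadius=lo*8,maxRadius=hi*8)
    if h is not None:
        for x,y,r in h[0][:3]:
            u,v=295+(x+.5)/8-.5,85+(y+.5)/8-.5; print(u,v,r/8,onz(d,u,v,.2185,True))
Rm=R.from_rotvec(observe()["ee_rot"]).as_matrix(); print(observe()["position"],Rm[:,2])
for p in((329,65),(328,178)): print(onz(d,*p,.245,True))
E
```

```text
327.28125 113.15625 16.8125 [0.63097175 0.13552329 0.2185    ]
322.03125 111.84375 16.79375 [0.62666423 0.13831605 0.2185    ]
331.96875 108.65625 19.8875 [0.63656716 0.13820405 0.2185    ]
326.90625 114.65625 27.65625 [0.63017282 0.13427263 0.2185    ]
321.65625 113.90625 22.48125 [0.62568979 0.1365555  0.2185    ]
331.21875 108.46875 20.1375 [0.63595094 0.13860016 0.2185    ]
[0.60437913 0.06466756 0.35903621] [-8.19631259e-04 -8.86767652e-04 -9.99999271e-01]
[0.64575032 0.17516777 0.245     ]
[0.61290702 0.0807177  0.245     ]
```

View pics/m.png

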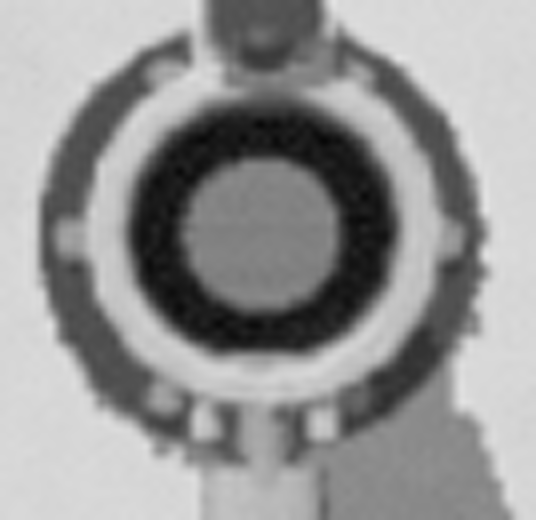

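```bash
python3 - <<'E'
from h import *
d=shot("wrist"); P=np.mean([observe()["position"] for _ in range(1)],0); g=cv2.cvtColor(d["image"],cv2.COLOR_RGB2GRAY)
f=200/np.tan(np.radians(d["vfov"]/2))
def proj(p):
    c=rot(d).T@(np.array(p)-d["xyz"]); t=np.arctan2(np.hypot(c[0],c[1]),c[2]); q=c[:2]/np.hypot(c[0],c[1])
    return q*t*f+[d["cx"],d["cy"]]
Q=np.array([.605,.066,.3582+.012]); print("pos",P,"pred disc",proj(Q),"rim of grip",[proj(Q+.0175*np.array(v)).round(1) for v in((.327,.945,0),(.945,-.327,0),(-.945,.327,0))])
c=cv2.resize(d["image"][200:270,285:370,::-1],None,fx=8,fy=8,interpolation=cv2.INTER_CUBIC)
cv2.imwrite("pics/p.png",c)
E
```

```text
pos [0.60432286 0.06412284 0.3592901 ] pred disc [324.52241917 254.65945202] rim of grip [array([324.7, 223.1]), array([358. , 254.6]), array([291. , 254.3])]
```

View pics/p.png

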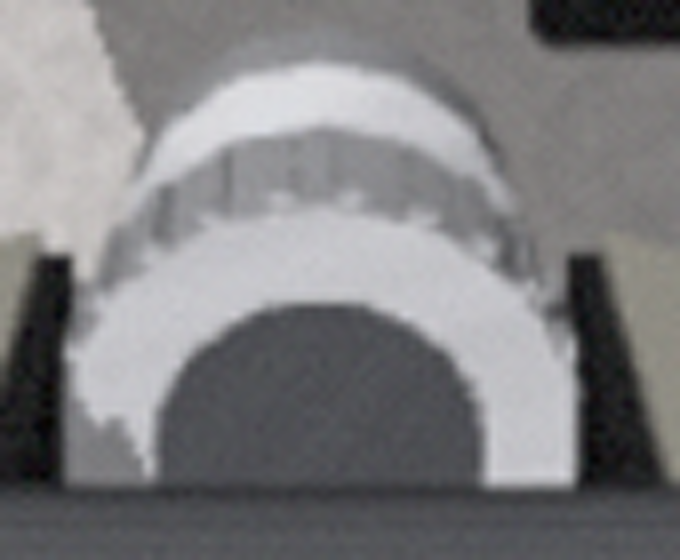

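Plug in hand agrees with the TCP within 1 mm (top face centred at column 324.5), so I trust the wrist reading of the mouth, about (0.631, 0.1354).

Call:
drive_tool --pt "0.7 9 24 0 0" --pt "0.7 9 24 0 0" --pt "0.7 8.5 23 0 0" --pt "0.7 0 0 -25 0" --pt "0.7 0 0 -25 0" --pt "0.7 0 0 -20 0" --pt "0.7 0 0 -10 0" --pt "0.7 0 0 -5 0" --pt "0.7 0 0 0 0" --pt "0.7 0 0 0 0" --pt "0.7 0 0 0 0" --pt "0.7 0 0 0 0"

```text
clock: 6.98
position: [0.632, 0.1364, 0.2755]
ee_rot: [2.555, 1.827, 0.003]
force: [0.3, -0.0, -1.3]
width: 0.362
gripper_force: 45.0
```

```bash
python3 - <<'E'
from h import *
for _ in range(3):
    d=shot("side"); o=observe(); print(o["position"],o["force"])
cv2.imwrite("pics/s2.png",cv2.resize(d["image"][85:165,260:365,::-1],None,fx=7,fy=7,interpolation=cv2.INTER_CUBIC))
E
```

```text
[0.63184086 0.13655376 0.27537348] [ 0.09690212  1.06370343 -0.87488462]
[0.63171197 0.1365821  0.27511057] [-0.68617457  0.59688319 -1.58303677]
[0.63161837 0.13666487 0.27492826] [-0.28775893 -0.21276878 -1.43226768]
```

View pics/s2.png

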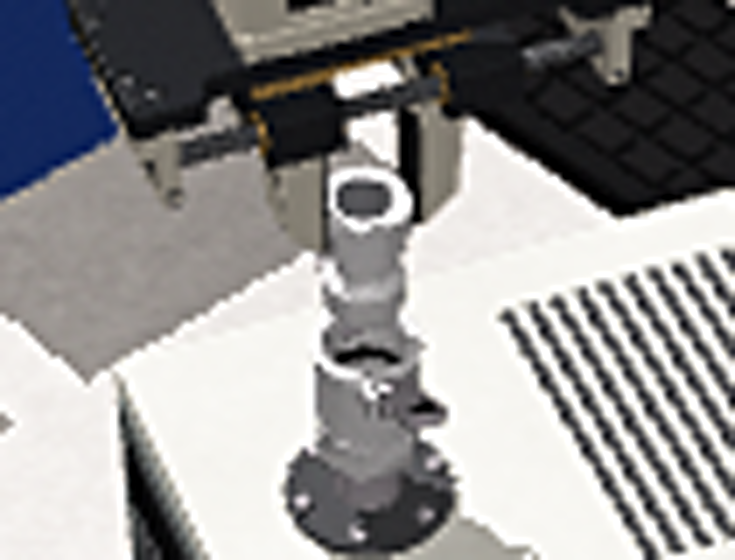

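Side view: plug's top at crop (368,198) hanging square over the mouth at crop (370,352), fingers at the top of the grip.

```bash
python3 - <<'E'
from h import *
s=shot("side"); print(onz(s,260+368/7-.5,85+198/7-.5,.287),onz(s,312.6,134,.2185),onz(s,312.4,133.5,.2185)); print(observe()["position"])
E
```

```text
[0.63277912 0.13736753 0.287     ] [0.62882696 0.1319024  0.2185    ] [0.62963668 0.13366723 0.2185    ]
[0.63151854 0.13664265 0.27470424]
```

Call:
drive_tool --pt "0.7 -1 -1.6 0 0" --pt "0.7 0 0 -4 0" --pt "0.7 0 0 -3 0" --pt "0.7 0 0 -2 0" --pt "0.7 0 0 -1 0" --pt "0.7 0 0 -1 0" --pt "0.7 0 0 0 0" --pt "0.7 0 0 -1 0" --pt "0.7 0 0 0 0" --pt "0.7 0 0 -1 0" --pt "0.7 0 0 0 0"

```text
clock: 8.1
position: [0.6303, 0.135, 0.2612]
ee_rot: [-2.555, -1.828, 0.0]
force: [0.3, -0.6, -1.5]
width: 0.365
gripper_force: 45.0
```

Free so far (nose about 0.222). Continue slowly.

Call:
drive_tool --pt "0.7 0 0 -1 0" --pt "0.7 0 0 0 0" --pt "0.7 0 0 -1 0" --pt "0.7 0 0 0 0" --pt "0.7 0 0 -1 0" --pt "0.7 0 0 0 0"

```text
clock: 8.6
position: [0.6303, 0.1351, 0.2582]
ee_rot: [-2.555, -1.828, 0.0]
force: [-0.6, 0.3, -1.7]
width: 0.371
gripper_force: 45.0
```

Call:
drive_tool --pt "0.7 0 0 -1 0" --pt "0.7 0 0 0 0" --pt "0.7 0 0 -1 0" --pt "0.7 0 0 0 0"

```text
clock: 8.93
position: [0.6303, 0.1351, 0.2561]
ee_rot: [-2.555, -1.828, 0.0]
force: [-0.5, 0.8, -1.7]
width: 0.365
gripper_force: 45.0
```

Call:
drive_tool --pt "0.7 0 0 -1 0" --pt "0.7 0 0 0 0" --pt "0.7 0 0 -1 0" --pt "0.7 0 0 0 0"

```text
clock: 9.27
position: [0.6303, 0.1351, 0.2542]
ee_rot: [-2.555, -1.828, 0.0]
force: [0.7, -0.3, -1.5]
width: 0.369
gripper_force: 45.0
```

Call:
drive_tool --pt "0.7 0 0 -1 0" --pt "0.7 0 0 0 0" --pt "0.7 0 0 -1 0" --pt "0.7 0 0 0 0"

```text
clock: 9.6
position: [0.6303, 0.135, 0.2521]
ee_rot: [-2.555, -1.827, 0.0]
force: [-0.7, -0.7, -1.1]
width: 0.367
gripper_force: 45.0
```

Call:
drive_tool --pt "0.7 0 0 -1 0" --pt "0.7 0 0 0 0" --pt "0.7 0 0 -1 0" --pt "0.7 0 0 0 0"

```text
clock: 9.93
position: [0.6303, 0.135, 0.2502]
ee_rot: [-2.555, -1.828, 0.0]
force: [-0.4, -0.3, -0.7]
width: 0.363
gripper_force: 45.0
```

Past the lowest possible rim height with no force: the plug is entering. Down towards the lip.

Call:
drive_tool --pt "0.7 0 0 -1 0" --pt "0.7 0 0 0 0" --pt "0.7 0 0 -1 0" --pt "0.7 0 0 0 0" --pt "0.7 0 0 -1 0" --pt "0.7 0 0 0 0"

```text
clock: 10.43
position: [0.6303, 0.1351, 0.2471]
ee_rot: [-2.555, -1.827, 0.0]
force: [0.3, 0.0, -1.3]
width: 0.363
gripper_force: 45.0
```

Call:
drive_tool --pt "0.7 0 0 -1 0" --pt "0.7 0 0 0 0" --pt "0.7 0 0 -1 0" --pt "0.7 0 0 0 0" --pt "0.7 0 0 -1 0" --pt "0.7 0 0 0 0"

```text
clock: 10.93
position: [0.6303, 0.1351, 0.2441]
ee_rot: [-2.555, -1.828, 0.0]
force: [0.2, 0.9, -1.2]
width: 0.368
gripper_force: 45.0
```

Call:
drive_tool --pt "0.7 0 0 -1 0" --pt "0.7 0 0 0 0" --pt "0.7 0 0 -1 0" --pt "0.7 0 0 0 0" --pt "0.7 0 0 -1 0" --pt "0.7 0 0 0 0"

```text
clock: 11.43
position: [0.6303, 0.1351, 0.2412]
ee_rot: [-2.555, -1.828, 0.0]
force: [0.5, 0.0, -2.0]
width: 0.366
gripper_force: 45.0
```

Call:
drive_tool --pt "0.7 0 0 -1 0" --pt "0.7 0 0 0 0" --pt "0.7 0 0 -1 0" --pt "0.7 0 0 0 0" --pt "0.7 0 0 -1 0" --pt "0.7 0 0 0 0"

```text
clock: 11.93
position: [0.6303, 0.1351, 0.2382]
ee_rot: [-2.555, -1.828, 0.0]
force: [0.7, 0.9, -1.5]
width: 0.362
gripper_force: 45.0
```

Call:
drive_tool --pt "0.7 0 0 -1 0" --pt "0.7 0 0 0 0" --pt "0.7 0 0 -1 0" --pt "0.7 0 0 0 0" --pt "0.7 0 0 -1 0" --pt "0.7 0 0 0 0"

```text
clock: 12.43
position: [0.6304, 0.1351, 0.2352]
ee_rot: [2.555, 1.828, 0.0]
force: [1.1, -0.6, -1.9]
width: 0.367
gripper_force: 45.0
```

Call:
drive_tool --pt "0.7 0 0 -1 0" --pt "0.7 0 0 0 0" --pt "0.7 0 0 -1 0" --pt "0.7 0 0 0 0"

```text
clock: 12.77
position: [0.6307, 0.135, 0.2334]
ee_rot: [2.555, 1.827, 0.001]
force: [2.0, 0.5, -1.5]
width: 0.365
gripper_force: 45.0
```

Call:
drive_tool --pt "0.7 0.6 0 -1 0" --pt "0.7 0 0 0 0" --pt "0.7 0 0 -1 0" --pt "0.7 0 0 0 0"

```text
clock: 13.1
position: [0.6311, 0.135, 0.2315]
ee_rot: [2.555, 1.828, 0.001]
force: [0.4, -0.3, 2.2]
width: 0.364
gripper_force: 45.0
```

Call:
drive_tool --pt "0.7 0 0 -1 0" --pt "0.7 0 0 0 0" --pt "0.7 0 0 -1 0" --pt "0.7 0 0 0 0"

```text
clock: 13.43
position: [0.6312, 0.1351, 0.23]
ee_rot: [2.555, 1.828, 0.001]
force: [-0.9, 0.0, 6.9]
width: 0.371
gripper_force: 45.0
```

Call:
drive_tool --pt "0.7 0 0 -1 0" --pt "0.7 0 0 0 0" --pt "0.7 0 0 0 0"

```text
clock: 13.68
position: [0.631, 0.1349, 0.2284]
ee_rot: [2.555, 1.827, 0.0]
force: [0.4, -0.7, 2.9]
width: 0.366
gripper_force: 45.0
```

Call:
drive_tool --pt "0.7 0 0 -1 0" --pt "0.7 0 0 0 0" --pt "0.7 0 0 0 0"

```text
clock: 13.93
position: [0.631, 0.135, 0.2268]
ee_rot: [2.555, 1.827, -0.001]
force: [1.4, 0.9, -2.9]
width: 0.368
gripper_force: 45.0
```

Past the lip. Now find the gasket.

Call:
drive_tool --pt "0.7 0 0 -1 0" --pt "0.7 0 0 0 0" --pt "0.7 0 0 0 0"

```text
clock: 14.18
position: [0.631, 0.1349, 0.2262]
ee_rot: [2.555, 1.827, -0.0]
force: [2.1, -0.7, 2.0]
width: 0.363
gripper_force: 45.0
```

Call:
drive_tool --pt "0.7 0 0 -0.7 0" --pt "0.7 0 0 0 0" --pt "0.7 0 0 0 0"

```text
clock: 14.43
position: [0.631, 0.135, 0.2253]
ee_rot: [2.555, 1.827, -0.0]
force: [4.0, -0.2, -2.9]
width: 0.365
gripper_force: 45.0
```

Call:
drive_tool --pt "0.7 0.4 0 -0.7 0" --pt "0.7 0 0 0 0" --pt "0.7 0 0 0 0"

```text
clock: 14.68
position: [0.6312, 0.1352, 0.2251]
ee_rot: [-2.555, -1.828, 0.0]
force: [0.5, 0.0, 3.3]
width: 0.366
gripper_force: 45.0
```

Call:
drive_tool --pt "0.7 0 0 -0.7 0" --pt "0.7 0 0 0 0" --pt "0.7 0 0 0 0"

```text
clock: 14.93
position: [0.6312, 0.1351, 0.2245]
ee_rot: [-2.555, -1.827, -0.0]
force: [-3.7, 0.3, 7.4]
width: 0.368
gripper_force: 45.0
```

Call:
drive_tool --pt "0.7 0 0 -0.6 0" --pt "0.7 0 0 0 0" --pt "0.7 0 0 0 0"

```text
clock: 15.18
position: [0.6313, 0.1351, 0.224]
ee_rot: [-2.555, -1.827, -0.0]
force: [-2.1, -0.5, 7.1]
width: 0.361
gripper_force: 45.0
```

Call:
drive_tool --pt "0.7 0 0 -0.6 0" --pt "0.7 0 0 0 0" --pt "0.7 0 0 0 0" --pt "0.7 0 0 0 0"

```text
clock: 15.52
position: [0.6313, 0.1351, 0.2234]
ee_rot: [-2.555, -1.827, -0.0]
force: [-2.5, -0.4, 8.4]
width: 0.364
gripper_force: 45.0
```

Call:
drive_tool --pt "0.7 0 0 -0.6 0" --pt "0.7 0 0 0 0" --pt "0.7 0 0 0 0" --pt "0.7 0 0 0 0"

```text
clock: 15.85
position: [0.6313, 0.1351, 0.2233]
ee_rot: [-2.555, -1.827, -0.001]
force: [-3.5, 0.9, 10.2]
width: 0.365
gripper_force: 45.0
```

Call:
drive_tool --pt "0.7 0 0 -0.5 0" --pt "0.7 0 0 0 0" --pt "0.7 0 0 0 0" --pt "0.7 0 0 0 0"

```text
clock: 16.18
position: [0.6312, 0.1351, 0.2229]
ee_rot: [-2.555, -1.827, -0.001]
force: [-3.9, 2.4, 12.2]
width: 0.366
gripper_force: 45.0
```

Call:
drive_tool --pt "0.7 -0.4 0 -0.5 0" --pt "0.7 0 0 0 0" --pt "0.7 0 0 0 0" --pt "0.7 0 0 0 0"

```text
clock: 16.52
position: [0.6312, 0.1351, 0.2228]
ee_rot: [-2.555, -1.828, -0.002]
force: [-4.1, 0.3, 15.1]
width: 0.366
gripper_force: 45.0
```

Pressed at about 15 N on the gasket. Release, rise, and turn the fingers across the levers.

Call:
drive_tool --pt "0.7 0 0 0 0" --pt "0.55 0 0 1.5 0" --pt "0.45 0 0 0 0" --pt "0.35 0 0 0 0" --pt "0.35 0 0 0 0" --pt "0.35 0 0 20 0" --pt "0.35 0 0 30 0" --pt "0.35 0 0 30 0.12" --pt "0.35 0 0 0 0.12" --pt "0.35 0 0 0 0.12" --pt "0.35 0 0 0 0.12" --pt "0.35 0 0 0 0.12" --pt "0.35 0 0 0 0.12" --pt "0.35 0 0 0 0.12" --pt "0.35 0 0 0 0.12" --pt "0.35 0 0 0 0.12" --pt "0.35 0 0 0 0.12" --pt "0.35 0 0 0 0.12" --pt "0.35 0 0 0 0.12" --pt "0.35 0 0 0 0.12" --grip_force 20

```text
clock: 18.18
position: [0.6308, 0.135, 0.3024]
ee_rot: [-0.522, -3.097, 0.001]
force: [-1.2, -0.3, -0.3]
width: 0.65
gripper_force: 0.0
```

Call:
drive_tool --pt "0.35 0 0 0 0" --pt "0.35 0 0 0 0" --pt "0.35 0 0 0 0"

```text
clock: 18.43
position: [0.6309, 0.1349, 0.3027]
ee_rot: [-0.538, -3.095, 0.0]
force: [-0.7, 0.4, -1.1]
width: 0.651
gripper_force: 0.0
```

```bash
python3 - <<'E'
from h import *
s=shot("side"); o=observe(); print(o["position"],o["force"],o["width"])
Rm=R.from_rotvec(o["ee_rot"]).as_matrix(); print(np.arctan2(Rm[1,1],Rm[0,1]))
w=shot("wrist")
a=cv2.resize(s["image"][85:165,260:360,::-1],(500,400),interpolation=cv2.INTER_CUBIC)
b=cv2.resize(w["image"][100:340,250:430,::-1],(300,400))
cv2.imwrite("pics/s3.png",np.hstack([a,b]))
E
```

```text
[0.63092685 0.13500404 0.30271133] [ 0.18058772 -0.0027749  -0.75189286] 0.6506250035903713
1.2274536092530857
```

View pics/s3.png

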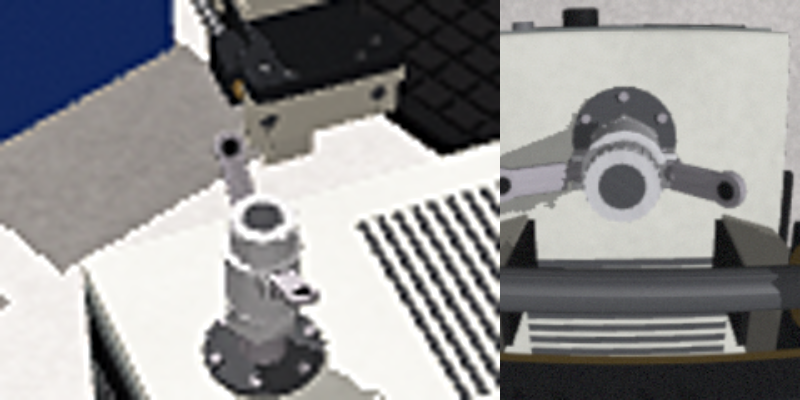

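Plug is seated upright in the coupler, both levers still raised (eyes at side-crop (230,147) and (303,290)). Now press both levers down with the spread fingertips.

Call:
drive_tool --pt "0.22 0 0 -15 0" --pt "0.22 0 0 -15 0" --pt "0.22 0 0 -8 0" --pt "0.22 0 0 -5 0" --pt "0.22 0 0 -5 0" --pt "0.22 0 0 -4 0" --pt "0.22 0 0 0 0"

```text
clock: 19.12
position: [0.6308, 0.135, 0.2504]
ee_rot: [-0.532, -3.096, 0.0]
force: [-0.1, 0.0, 0.4]
width: 0.777
gripper_force: 0.0
```

Call:
drive_tool --pt "0.22 0 0 -4 0" --pt "0.22 0 0 -4 0" --pt "0.22 0 0 -4 0" --pt "0.22 0 0 0 0"

```text
clock: 19.45
position: [0.6311, 0.1348, 0.2387]
ee_rot: [0.532, 3.096, -0.0]
force: [0.5, -1.1, -0.0]
width: 0.784
gripper_force: 0.0
```

Call:
drive_tool --pt "0.22 0 0 -3 0" --pt "0.22 0 0 -3 0" --pt "0.22 0 0 -3 0" --pt "0.22 0 0 0 0"

```text
clock: 19.78
position: [0.632, 0.1353, 0.2309]
ee_rot: [0.531, 3.094, 0.002]
force: [1.1, -0.6, 5.6]
width: 0.782
gripper_force: 2.1
```

Call:
drive_tool --pt "0.22 0 0 -3 0" --pt "0.22 0 0 -3 0" --pt "0.22 0 0 -3 0" --pt "0.22 0 0 0 0"

```text
clock: 20.12
position: [0.6329, 0.136, 0.2236]
ee_rot: [0.53, 3.092, 0.005]
force: [-0.6, 2.2, 14.5]
width: 0.779
gripper_force: 6.6
```

```bash
python3 - <<'E'
from h import *
s=shot("side"); o=observe(); print(o["position"],o["force"],o["width"])
w=shot("wrist")
a=cv2.resize(s["image"][85:165,260:360,::-1],(500,400),interpolation=cv2.INTER_CUBIC)
b=cv2.resize(w["image"][100:340,230:410,::-1],(300,400))
cv2.imwrite("pics/s4.png",np.hstack([a,b]))
E
```

```text
[0.63291892 0.13601449 0.22362511] [-0.34076872  1.30398703 15.07124638] 0.785108711900804
```

View pics/s4.png

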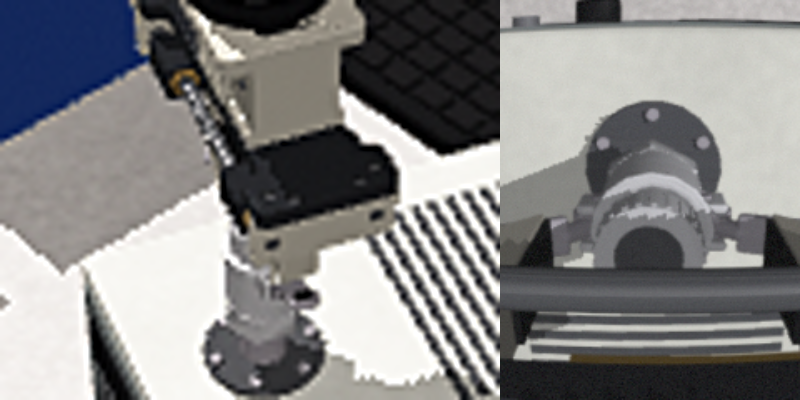

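Both fingertips rest on the levers either side of the plug (wrist-crop (560,240) and (760,240)), with about 15 N. Continue to about level, then lift slightly, open wide and push on.

Call:
drive_tool --pt "0.22 0 0 -2 0" --pt "0.22 0 0 -2 0" --pt "0.22 0 0 -2 0" --pt "0.22 0 0 0 0"

```text
clock: 20.55
position: [0.6336, 0.1355, 0.2192]
ee_rot: [0.53, 3.09, 0.006]
force: [-2.6, 0.5, 25.7]
width: 0.779
gripper_force: 11.7
```

Call:
drive_tool --pt "0.22 0 0 -2 0" --pt "0.22 0 0 -2 0" --pt "0.22 0 0 -2 0" --pt "0.22 0 0 0 0"

```text
clock: 20.88
position: [0.6341, 0.1349, 0.2138]
ee_rot: [0.531, 3.088, 0.006]
force: [-1.9, -1.1, 28.0]
width: 0.781
gripper_force: 15.4
```

Call:
drive_tool --pt "0.22 0 0 12 0" --pt "0.0 0 0 0 0" --pt "0.0 0 0 0 0" --pt "0.0 0 0 0 0" --pt "0.0 0 0 -3 0" --pt "0.0 0 0 -3 0" --pt "0.0 0 0 -3 0" --pt "0.0 0 0 -3 0" --pt "0.0 0 0 0 0"

```text
clock: 21.63
position: [0.6309, 0.1351, 0.2094]
ee_rot: [-0.531, -3.096, -0.001]
force: [-2.5, -0.4, 9.0]
width: 0.996
gripper_force: 5.7
```

Call:
drive_tool --pt "0.0 0 0 -2.5 0" --pt "0.0 0 0 -2.5 0" --pt "0.0 0 0 -2.5 0" --pt "0.0 0 0 0 0"

```text
clock: 21.97
position: [0.6309, 0.1351, 0.2019]
ee_rot: [0.531, 3.096, 0.001]
force: [-3.5, -0.3, 10.6]
width: 1.0
gripper_force: 5.8
```

Call:
drive_tool --pt "0.0 0 0 -2.5 0" --pt "0.0 0 0 -2.5 0" --pt "0.0 0 0 -2.5 0" --pt "0.0 0 0 0 0"

```text
clock: 22.3
position: [0.6317, 0.1353, 0.1948]
ee_rot: [0.531, 3.095, 0.002]
force: [-1.1, 0.1, 11.0]
width: 1.002
gripper_force: 4.6
```

Call:
drive_tool --pt "0.0 0 0 -2.5 0" --pt "0.0 0 0 -2.5 0" --pt "0.0 0 0 -2.5 0" --pt "0.0 0 0 0 0"

```text
clock: 22.63
position: [0.6322, 0.135, 0.1873]
ee_rot: [0.531, 3.094, 0.002]
force: [0.5, -0.8, 8.8]
width: 1.002
gripper_force: 4.4
```

Call:
drive_tool --pt "0.0 0 0 -2 0" --pt "0.0 0 0 -2 0" --pt "0.0 0 0 -2 0" --pt "0.0 0 0 0 0"

```text
clock: 22.97
position: [0.6324, 0.1349, 0.1814]
ee_rot: [0.531, 3.093, 0.002]
force: [0.5, 0.1, 10.4]
width: 1.0
gripper_force: 4.6
```

Call:
drive_tool --pt "0.0 0 0 -2 0" --pt "0.0 0 0 -2 0" --pt "0.0 0 0 0 0"

```text
clock: 23.22
position: [0.6325, 0.135, 0.1775]
ee_rot: [0.531, 3.093, 0.002]
force: [1.2, 0.1, 10.0]
width: 0.997
gripper_force: 5.0
```

Call:
drive_tool --pt "0.08 0 0 0 0" --pt "0.16 0 0 0 0" --pt "0.22 0 0 0 0" --pt "0.22 0 0 0 0" --pt "0.22 0 0 0 0" --pt "0.22 0 0 0 0" --grip_force 20

```text
clock: 23.72
position: [0.6302, 0.1343, 0.1755]
ee_rot: [-0.532, -3.094, 0.002]
force: [1.3, -2.8, -5.4]
width: 0.782
gripper_force: 6.9
```

Call:
drive_tool --pt "0.3 0 0 1 0" --pt "0.36 0 0 0 0" --pt "0.42 0 0 0 0" --pt "0.5 0 0 0 0" --pt "0.5 0 0 0 0" --pt "0.5 0 0 0 0" --pt "0.5 0 0 0 0" --pt "0.5 0 0 0 0"

```text
clock: 24.38
position: [0.6297, 0.1351, 0.1762]
ee_rot: [-0.531, -3.094, 0.002]
force: [-0.4, -0.9, -24.5]
width: 0.625
gripper_force: 20.0
```

Opening 57.5 mm matches both bars home (58 mm). Hold briefly, then open and check.

Call:
drive_tool --pt "0.5 0 0 -1 0" --pt "0.5 0 0 0 0" --pt "0.5 0 0 0 0" --pt "0.5 0 0 0 0" --pt "0.5 0 0 0 0" --pt "0.5 0 0 0 0" --grip_force 24

```text
clock: 24.88
position: [0.6297, 0.1351, 0.1761]
ee_rot: [-0.531, -3.094, 0.001]
force: [-3.4, -1.6, -16.6]
width: 0.623
gripper_force: 24.0
```

Call:
drive_tool --pt "0.3 0 0 0 0" --pt "0.1 0 0 0 0" --pt "0.1 0 0 0 0" --pt "0.1 0 0 0 0" --pt "0.1 0 0 10 0" --pt "0.1 0 0 25 0" --pt "0.1 0 0 35 0" --pt "0.1 0 0 40 0" --pt "0.1 -20 -30 20 0" --pt "0.1 -20 -35 0 0" --pt "0.1 0 0 0 0" --pt "0.1 0 0 0 0"

```text
clock: 25.88
position: [0.5909, 0.0673, 0.3089]
ee_rot: [0.538, 3.092, 0.003]
force: [0.9, 1.8, 0.1]
width: 0.901
gripper_force: 0.0
```

```bash
python3 - <<'E'
from h import *
o=observe(); print(o["position"],o["force"],o["width"])
s=shot("side"); g=cv2.cvtColor(s["image"],cv2.COLOR_RGB2GRAY)
# plug top: dark disc near the axis; top height from side ray vs TCP-known axis (.631,.135)
m=(g[100:150,290:335]<110).astype(np.uint8); k,l,st,ce=cv2.connectedComponentsWithStats(m)
for i in range(1,k):
    if st[i][4]>8: print(st[i],ce[i]+[290,100])
f=200/np.tan(np.radians(s["vfov"]/2))
def pr(p):
    c=rot(s).T@(np.array(p)-s["xyz"]); return (c[:2]/c[2]*f+[s["cx"],s["cy"]]).round(1)
print("plug top expected",pr([.631,.135,.235]))
P=np.array([.631,.135,.2085]); y=np.array([.33,.944,0])
for sg in(1,-1): print("eye home",pr(P+sg*.0265*y-[0,0,.046]),"eye raised",pr(P+sg*.05*y+[0,0,.035]))
for a,b in((114,306),(143,320)): print(s["image"][a-2:a+3,b-2:b+3].mean((0,1)))
# coarse character map of grey levels around coupler
c=g[104:172,292:336:1]
for r in c[::2]: print(''.join("#%*+-. "[min(6,int(v)//37)] for v in r))
E
```

```text
[0.59086706 0.06726268 0.30885991] [0.87908133 1.79922084 0.08197253] 0.9008127176885363
[ 11   0  34  31 578] [319.60553633 115.74394464]
[22  0  4  6 13] [314.15384615 101.69230769]
[28 30  4  3  9] [319.33333333 131.        ]
[26 39  4  7 14] [317.71428571 142.21428571]
[23 47  9  3 17] [317.         148.23529412]
plug top expected [312.4 128.5]
eye home [309.2 141.3] eye raised [305.6 113.9]
eye home [316.3 154.4] eye raised [319.4 138.8]
[107.88 104.36  99.48]
[185.56 183.64 179.64]
---++++-+--.+-*####*+ +*+++++++++++++++++++*
-+----++++--%*-*####*+ ++++++++++++++%%#####
--+++++------**-+####*+++++++*%#############
--++---+++++++**-*####**####################
-+--++-++++++++%*-*####%%%##################
+++++----++---+%#+.*####%%%%################
+++---+----++-+%####%%%%%%%%%###############
-++--+++++++--++-#%%%%%%%%%%%###############
-+++++++++++-    ##%%#%%%%**%%%#############
++++++++++       ###%##%%%%%%%%%%%##########
-++++-            ###%*##%%%############**-+
++-              -*###*+########%*++++++++++
                +***##*-.+*-++++++++++++++++
                 +***%
[... 222 characters left out ...]
+-++++*-*+++++++..       
             +++++++*-****+*.               
             -+++++++-*+++**                
             --+++++++++++++                
             +*+--+++%****+%%-              
          +%**++++++++*******--.            
         +*******++++++*******%%.           
        -%************+*%#+%%%**+           
         *. ***********%#%%%%%%%%.          
         -%#*******%%%%%%%%*+-%%+.          
          -%******-*%%%%%%%%%#*.------      
             %#*****#%%%%%%%+.----------    
               --+******..----------------- 
                         -------------------
                           -----------------
-                            ---------------
```

Call:
drive_tool --pt "0.1 -30 0 25 0" --pt "0.1 -30 0 25 0" --pt "0.1 -30 0 25 0" --pt "0.1 -30 0 25 0" --pt "0.1 0 0 0 0" --pt "0.1 0 0 0 0"

```text
clock: 26.43
position: [0.4711, 0.0715, 0.4084]
ee_rot: [0.526, 3.094, 0.005]
force: [-0.1, 1.0, -0.3]
width: 0.9
gripper_force: 0.0
```

```bash
python3 - <<'E'
from h import *
s=shot("side"); g=cv2.cvtColor(s["image"],cv2.COLOR_RGB2GRAY)
for r in g[104:172:2,292:336]: print(''.join("#%*+-. "[min(6,int(v)//37)] for v in r))
o=observe(); print(o["position"],o["force"])
E
```

```text
###########--+++++                     %####
%%#########+-++++++++                    +%#
###########---+++++++++-                    
#####%**+++++++++---++++++                  
+++++++++++++++++++++++++-                  
++++*##%+++-++--+++++++                     
+++++*++++++++++++++                        
++++++*++++++++-                            
+++++++++++++                               
++++++++++                                  
+++++-                                      
++-              -%%%%%-                    
                *%******.                 .-
                 +*%***.  +            +%*  
             -*+.        +*-             %%.
              +*++++++++++*+-             *%
               +++++++++++--               -
             +*.  ++++---+**                
             +++++++-++++*-*                
             +++++++*+****+*                
             -++++++*+*+++**                
             --+++++++++++++                
             +**--+++%*****%%-              
          +%**++++++++*******--.            
         +*******+++++********%%.           
        -%************+*%#*%%%**+           
         *. ***********%#%%%%%%%%-          
         -%#*******%#%%%%%%%+-#%+.          
          -%******-*%%%%%%%%%#*.------      
             %#%****#%%%%%%%+-----------    
               --+******.------------------ 
                         -------------------
                           -----------------
-                            ---------------
[0.47135571 0.07139267 0.40703568] [ 1.02323483 -0.0242221   0.25664102]
```

```bash
python3 -c "
from cell import arm
print(arm.sign_off())"
```

```text
the job is handed in; nothing more can be done
None
```

I pressed the plug onto the gasket at about 15 N at the wrist, swung both cam levers home (57.5 mm across the bars, 58 mm expected), let go and backed the arm clear, then handed the job in; the hand-in gave no verdict.

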